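Hang the work lamp on the double hook and tug-test it

ROBOT

A 6-joint arm with a two-finger parallel gripper is mounted at the origin on the work surface. World frame = base frame: x ahead of the robot, y to its left, z up, the work surface at z = 0. Lengths are in mm, angles in rad, forces in N, time in s.
With the tool pointing down it reaches from about 250 to 775 mm from the base axis. Payload 8.9 kg.
Tool frame: the origin (TCP) lies at the very end of the fingers, on their centre line; the grasp point (between the pads) lies 19 mm behind it (robot.grasp_offset is the distance from the TCP to the grasp point, in mm); z points along the fingers, y is the line along which they close (so a half turn about z gives the same grasp; the last joint's range is limited). The gripper opens to 85 mm and grips with 20 to 120 N. Pads are 22 mm wide; open, the fingers measure 114 mm over their backs; the gripper's body (76 mm by 85 mm) begins 54 mm behind the grasp point. The pads swing forward as they close: fully open they stand 13 mm farther back than shut.
Start: joints at [1.084, 0.291, -0.153, 1.127, 0, 1.431], TCP at [178.93, 493.566, 231.305] pointing down, gripper open.
Joint ranges: [-2.52, 2.52], [-0.91, 1.74], [-1.3, 1.37], [-1.96, 2.02], [-1.52, 1.47], [-3.14, 3.14]. Speed limits (rad/s): [2.22, 2.22, 2.79, 3.14, 3.14, 3.14].

INTERFACE

Orientations are given as a 3x3 rotation matrix whose columns are the frame's x, y, z axes.
In Python, from rig import robot, cams gives the robot as it stands.
- The arm moves only by the tool play_rows, never from a script. Its argument "deltas" is a list of rows, each a list of 7 numbers: the shift along the world's x, y, z in m, then the turn, a rotation vector about the world's x, y, z in rad, then the finger opening in m, from 0 to 0.0854. In form: [[dx, dy, dz, wx, wy, wz, grip], ...]. A call has 1 to 8 rows; each row shifts and turns the commanded pose from where the row before left it; what a row does not reach is not made up. A row lasts 1/8 s, in which the tool goes at most 62.5 mm and 10.7 degrees, less where a joint would pass 70% of its speed; a pose out of reach is approached as far as the arm can. A call with a gripper value outside its range is refused whole. The fingers move at their own pace and stop on an object; "squeeze" is the grip in N (left out, the last holds). Time passes only in rows, so rows that do not move let the fingers close. It gives the time, the measured TCP pose, the force, the opening and the grip force at its end, in the units of the state.
- robot.state(): the state, without advancing time (a new reading comes with each control period).
- cams.get_image(name): name is "side" or "top" or "wrist"; returns a dict with "image" (384x512x3 uint8, red, green, blue), "K" (3x3 intrinsics, pixels), "extrinsics" (4x4, takes a point from camera to world coordinates); the wrist camera has in their place "mount" (4x4, takes a point from camera to tool coordinates, whose origin is the TCP and whose axes are the flange's). Camera axes: x right, y down, z forward; pixel columns grow to the right and rows downward; lengths in mm; the calibration is good to about 2 mm. A picture is of the moment at which its call begins: read the wrist's pose just before it. There is no depth.
- robot.sign_off(): hands the job in; it is judged then, once.
Trained networks look in the newest picture that a camera, given by its name, has taken for a name from the list of things; names that differ only in an ending like _2 or _b are one class to them, and where a whole thing is asked for, a point or a joint stands for the part that bears it (a point fixed in the world has none). Each returns a list of dicts, best first, with "confidence" (0 to 1); they miss things now and then, are a little off and sometimes report something else, mostly with a low value. They report only what shows in the picture. A call takes as long as a camera call. They do not tell look-alikes from the thing itself.
- cams.outline_of(target, camera): "mask" (384x512 bool, what is visible of it) and "uv" ([column, row] in pixels, amid what is visible of it).
The state is a dict: "time": time; "joint_positions": joint angles; "qvel": joint speeds; "tau": joint torques, N m; "tcp_pos": TCP position; "tool_rot": TCP orientation; "ft_force": force on the tool from outside, world axes, zero at the start; "ft_torque": the same for the moment, N m; "width": opening from 0.0 (shut) to 1.0 (fully open); "finger_force": force on a finger pad.
Only numpy, scipy, OpenCV 4.12 (cv2) and the standard library are available. Lean on these libraries where they do the work, as an engineer would, in place of code of your own. Each camera call takes 0.05 s, during which the arm holds its last target. There are 200 camera calls.

TASK

Pick up the work lamp by its handle and hang it by the handle down in the dip of both prongs of the double hook on the post. Still holding it, tug it down with a steady, gentle pull of about 8 N (0.8 kg, on top of the lamp's own weight) for a full second to confirm it is held, then let go and leave it hanging still and upright. Never load the hook stand with more than 18 N (1.8 kg), and leave the bottles and the mug where they are.

Things in the scene. Friction and masses are not known exactly. Their poses are not given: they have to be found in the camera images.
- lamp: Portable LED work lamp standing on the desk: grey body 54 x 104 mm, 85 mm high, on two feet, with a stiff black lantern handle on top; 199 mm high in all, 0.34 to 0.56 kg (not measured). Origin: centre of its underside. z up, y along the handle bar, x through the handle's window (LED panel faces -x). Either side may face the post when hung.
- lamp_handle (a point): Middle of the lower edge of the lamp's handle bar, 171 mm above the lamp's origin. The bar runs along lamp y, 16 mm thick (lamp x), 28 mm tall, lower edge rounded (8 mm radius); pinch it across its thickness from above. The window below it is 86 mm wide and 86 mm high, between the lamp body and two side struts (16 x 8 mm).
- stand: Fixed hook stand: base plate 130 x 150 x 12 mm, upright steel post 18 mm thick, 275 mm high, with a collar (30 mm across) that carries a double hook: two parallel steel prongs pointing to the stand's -x. Origin: on the post's axis at desk level, z up. The collar is clamped at a different height each time and this is not measured (see hook_height).
- hook_dip (a point): Point at desk level straight below the middle of the hook's dip (stand x = -100 mm, y = 0). Prongs 8 mm thick, at stand y = -28 and +28 mm. Each runs level from the post to x = -76 mm, slopes down 16 mm to a flat-bottomed dip from x = -94 to -106 mm, then slopes up 18 mm to the tip at x = -126 mm (its round end adds 4 mm). Hung bar: across both dips, along stand y.
- hook_height (a point): Point 222 mm above hook_dip: only the MEAN height of the dip. The prongs' upper side in the dip, unloaded, really lies 204 to 240 mm above the desk, set anew each time and not measured: find it by lowering the handle until the hook takes the weight. The hook is sprung: it gives straight down 1 mm per 8 N, up to 4 mm.
- tea_bottle: Full drink bottle, 66 mm thick, 200 mm tall, standing on the desk; bystander, leave alone. Origin: centre of its underside.
- coffee_bottle: Full drink bottle, 64 mm thick, 170 mm tall; bystander, leave alone. Origin: centre of its underside.
- mug: White mug, 80 mm wide, 90 mm tall, handle to its +y; bystander, leave alone. Origin: centre of its underside.
There are look-alikes about, which are no part of the job. Of the things that look like the lamp, the smallest one is meant.

How it is judged:
By the outcome, as a careful person would: the job done as asked, in the order asked, and still so for the second after the job is handed in, with the robot touching nothing.
It also fails if it takes over 48 s, if anything falls off the work surface, if the arm or the gripper's body presses on something with over 40 N, if the wrist force passes 120 N, or if a joint passes its speed limit or range.

## Working session

There is one attempt and no reset: what is moved stays moved. The work goes in short steps, Python scripts to look and compute and a tool call to move; the robot and the scene stay as the last step left them, time stands still between calls to the robot, and variables do not carry over. Pictures are saved under pics/ and viewed, at most 10 in all, crops included, and the job is handed in when it is done.

Besides the shell and the picture viewer there is one more tool, called after "Emit:" as name(argument=value, ...) on one line, values as JSON. play_rows: Moves the arm, as the interface text tells. Its arguments: {"type":"object","properties":{"deltas":{"type":"array","items":{"type":"array","items":{"type":"number"}}},"squeeze":{"type":"number"}},"required":["deltas"]}

```bash
mkdir -p pics; ls
cat > h.py <<'E'
import numpy as np,cv2
from rig import robot,cams
def ray(c,uv):
    K=np.array(c["K"]);E=np.array(c["extrinsics"])
    d=E[:3,:3]@np.linalg.inv(K)@np.array([uv[0],uv[1],1.]);return E[:3,3],d
def atz(c,uv,z):
    o,d=ray(c,uv);return o+d*(z-o[2])/d[2]
def proj(c,p):
    E=np.linalg.inv(np.array(c["extrinsics"]));q=np.array(c["K"])@(E[:3,:3]@np.array(p,float)+E[:3,3]);return q[:2]/q[2]
E
python3 - <<'E'
from h import *
ims=[]
for n in("top","side"):
    c=cams.get_image(n);ims.append(c["image"]);print(n,np.round(np.array(c["extrinsics"])[:3],3).tolist(),np.array(c["K"])[0,0])
    for t in("lamp","lamp_handle","stand","tea_bottle","coffee_bottle","mug"):
        for o in cams.outline_of(t,n):
            m=o["mask"];ys,xs=np.where(m);print(n,t,round(o["confidence"],2),np.round(o["uv"]),xs.min(),xs.max(),ys.min(),ys.max(),m.sum())
    cv2.imwrite(f"pics/{n}.png",cv2.resize(c["image"][:,:,::-1],(800,600)))
s=robot.state();print(s["time"],s["tool_rot"],s["ft_force"])
E
```

```text
pics
top [[0.016, -0.985, 0.174, 325.826], [-0.999, -0.021, -0.028, 21.625], [0.032, -0.173, -0.984, 1141.818]] 365.77635088114636
top lamp 0.82 [194. 262.] 171 222 233 293 1893
top lamp 0.73 [331. 281.] 307 352 253 317 2437
top lamp 0.65 [340. 222.] 317 369 212 237 902
top lamp 0.15 [345. 158.] 328 362 144 175 810
top lamp_handle 0.97 [197. 260.] 171 222 233 293 1858
top lamp_handle 0.87 [332. 281.] 306 352 253 317 2394
top stand 0.66 [256. 157.] 234 284 118 184 2220
top tea_bottle 0.66 [178. 193.] 165 193 184 211 604
top coffee_bottle 0.86 [159. 153.] 150 177 134 165 613
top coffee_bottle 0.42 [338. 225.] 317 368 212 237 893
top coffee_bottle 0.38 [257. 161.] 233 283 117 184 2163
top mug 0.59 [343. 158.] 327 363 143 175 836
top mug 0.34 [255. 159.] 233 283 118 184 2058
top mug 0.22 [341. 223.] 318 369 211 238 932
side [[0.984, -0.116, 0.138, 334.971], [-0.181, -0.638, 0.749, -850.448], [0.001, -0.761, -0.648, 875.271]] 446.9896024969898
side lamp 0.91 [179. 261.] 134 220 200 316 6160
side lamp 0.88 [189. 160.] 159 222 96 201 3905
side lamp 0.76 [258. 276.] 241 281 222 315 2284
side lamp_handle 0.88 [191. 160.] 159 223 96 201 3884
side lamp_handle 0.77 [177. 264.] 134 218 200 316 5942
side lamp_handle 0.72 [319. 204.] 275 346 131 237 2750
side lamp_handle 0.63 [259. 276.] 240 281 222 316 2290
side stand 0.58 [319. 207.] 274 346 130 237 2694
side tea_bottle 0.9 [253. 148.] 243 266 112 174 1070
side coffee_bottle 0.82 [299. 134.] 286 307 106 157 719
side coffee_bottle 0.38 [258. 277.] 240 280 222 316 2267
side mug 0.75 [352. 285.] 332 371 256 311 1740
0.7 [[-9.40138522e-01  3.40792543e-01  3.37678571e-05]
 [ 3.40792545e-01  9.40138520e-01  6.27041819e-05]
 [-1.03773456e-05  7.04584509e-05 -9.99999997e-01]] [ 0.2770944  -0.18768934 -0.38632771]
```

View pics/top.png

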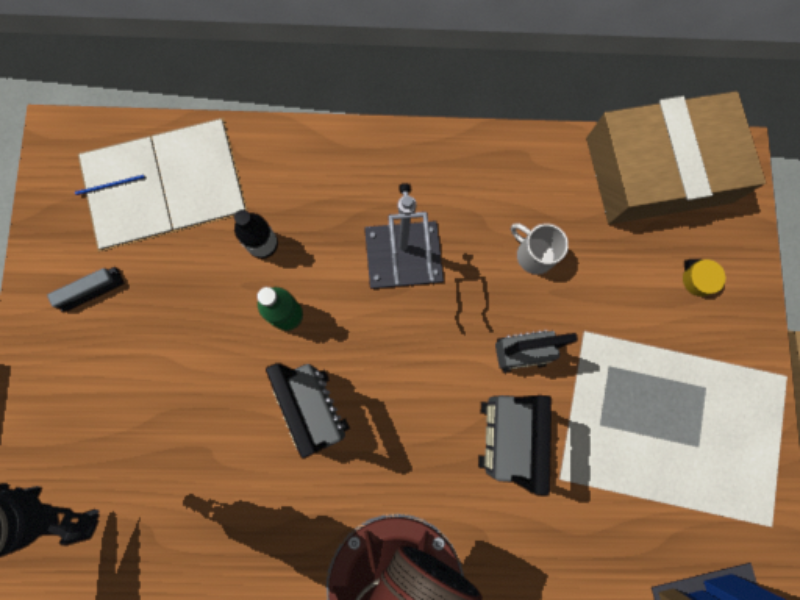

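View pics/side.png

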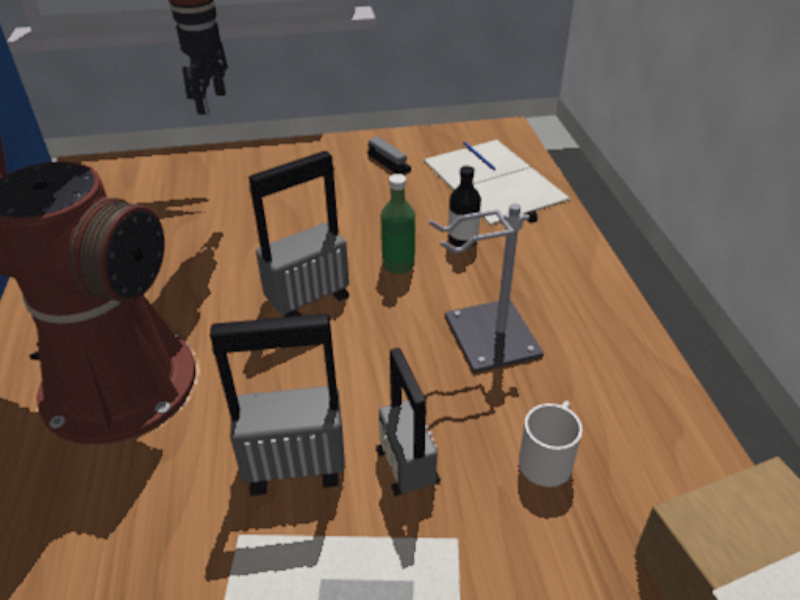

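Top view (800 px scale): lamp candidates are A at (310,405), B at (517,443) and C at (535,350). The side view shows them at A (300,240), B (287,410) and C (408,425). The stand's plate is at (405,255) in the top view, with its prongs pointing towards the robot, the tea bottle at (280,308), the coffee bottle at (256,235) and the mug at (543,248). C looks the smallest, so I'll fit models to measure sizes and poses.

```bash
cat > fit.py <<'E'
from h import *
from scipy.optimize import minimize
def box(x0,x1,y0,y1,z0,z1): return np.array([[x,y,z] for x in(x0,x1) for y in(y0,y1) for z in(z0,z1)],float)
LAMP=[box(-27,27,-52,52,8,85),box(-8,8,-51,51,171,199)]+[box(-8,8,s*47-4,s*47+4,85,172) for s in(-1,1)]
def stand(h,off):
    P=[(0,16+h),(-76,16+h),(-94,h),(-106,h),(-126,18+h)]
    L=[box(-65+off,65+off,-75,75,0,12),box(-9,9,-9,9,0,275),box(-15,15,-32,32,h+4,h+20)]
    for y in(-28,28):
        for a,b in zip(P,P[1:]):
            L.append(np.vstack([box(p[0]-1,p[0]+1,y-4,y+4,p[1]-8,p[1]) for p in(a,b)]))
    return L
def sil(c,parts,x,y,yaw,s=1,S=4):
    C,Sn=np.cos(yaw),np.sin(yaw);R=np.array([[C,-Sn,0],[Sn,C,0],[0,0,1]])
    im=np.zeros((384*S,512*S),np.uint8)
    for p in parts:
        uv=np.array([proj(c,R@(q*s)+[x,y,0]) for q in p]);h=cv2.convexHull(((uv+.5)*S).round().astype(np.int32));cv2.fillConvexPoly(im,h,1)
    return cv2.resize(im.astype(np.float32),(512,384),interpolation=cv2.INTER_AREA)
def iou(a,m): return np.minimum(a,m).sum()/np.maximum(a,m).sum()
E
python3 - <<'E'
from fit import *
C={};M={}
for n in("top","side"):
    C[n]=cams.get_image(n)
    for t in("lamp","stand"): M[n,t]=[o["mask"] for o in cams.outline_of(t,n)]
np.savez("c.npz",**{f"{n}_{k}":np.array(C[n][k]) for n in C for k in("K","extrinsics","image")})
def near(L,uv): return min(L,key=lambda m:np.hypot(*(np.argwhere(m).mean(0)[::-1]-uv)))
for nm,ut,us in(("A",(196,262),(190,160)),("B",(331,281),(179,261)),("C",(340,222),(258,276))):
    mt,ms=near(M["top","lamp"],ut),near(M["side","lamp"],us)
    p0=atz(C["top"],ut,90)
    f=lambda v:-iou(sil(C["top"],LAMP,v[0],v[1],v[2]/100,v[3]/100),mt)-iou(sil(C["side"],LAMP,v[0],v[1],v[2]/100,v[3]/100),ms)
    best=None
    for yaw in(-60,-20,20,60,100,157):
        v=np.array([p0[0],p0[1],yaw,110.])
        r=minimize(f,v,method="Nelder-Mead",options=dict(maxfev=120,initial_simplex=np.vstack([v]+[v+d for d in np.diag([15,15,25,12])])))
        if best is None or r.fun<best.fun: best=r
    print(nm,best.x.round(1),best.fun)
mt,ms=M["top","stand"][0],M["side","stand"][0]
f=lambda v:-iou(sil(C["top"],stand(v[3],v[4]),v[0],v[1],v[2]/100),mt)-iou(sil(C["side"],stand(v[3],v[4]),v[0],v[1],v[2]/100),ms)
p=atz(C["top"],(259,165),6);v=np.array([p[0],p[1],5,222.,0])
for k in range(2):
    r=minimize(f,v,method="Nelder-Mead",options=dict(maxfev=250,initial_simplex=np.vstack([v]+[v+d for d in np.diag([15,15,15,15,10])])));v=r.x
print("stand",r.x.round(1),r.fun)
# overlay crop: side x3 with fitted stand
a=C["side"]["image"][90:330,225:385,::-1].copy();a=cv2.resize(a,None,fx=2.5,fy=2.5,interpolation=3)
b=C["top"]["image"][110:250,220:380,::-1].copy();b=cv2.resize(b,None,fx=2.5,fy=2.5,interpolation=3)
E=sil(C["side"],stand(v[3],v[4]),*v[:2],v[2]/100)[90:330,225:385];E2=sil(C["top"],stand(v[3],v[4]),*v[:2],v[2]/100)[110:250,220:380]
for im,e in((a,E),(b,E2)):
    e=(cv2.resize(e,None,fx=2.5,fy=2.5)>.5).astype(np.uint8);cs,_=cv2.findContours(e,cv2.RETR_CCOMP,2);cv2.drawContours(im,cs,-1,(0,255,255),1)
o=np.zeros((600,800,3),np.uint8);o[:a.shape[0],:400]=a;o[:b.shape[0],400:]=b;cv2.imwrite("pics/fit.png",o)
E
```

```text
A [ 321.1  165.7 -113.9  142.5] -1.8312528133392334
B [ 277.3 -208.1  152.6  142.4] -1.8495943546295166
C [ 440.1 -243.7   15.6   97.8] -1.8136141300201416
stand [649.6  -2.2  11.5 239.1 -12.1] -1.7144768238067627
```

View pics/fit.png

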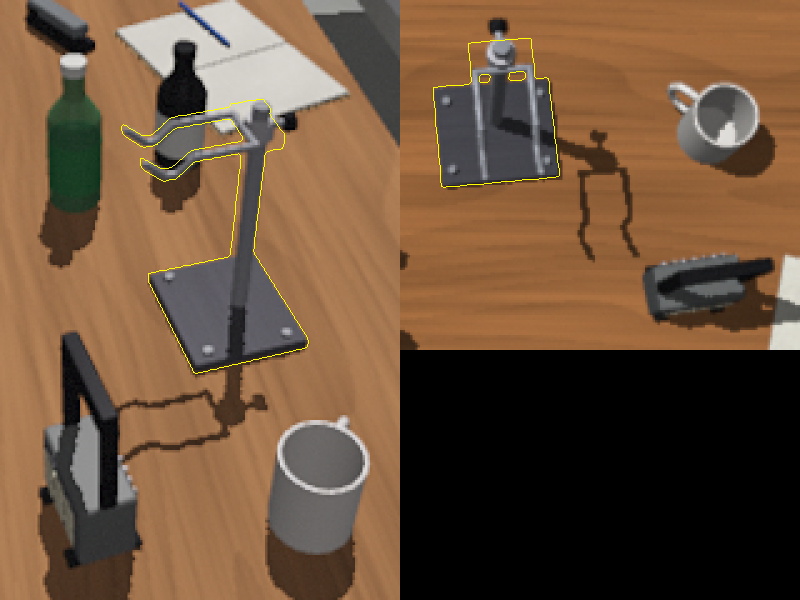

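C fits at scale 0.98 and A and B at 1.42, so C (side crop (90,460)) is the lamp. The stand overlay is loose at the collar. I'll refine the stand with a better model and a close crop of the prongs in both views.

```bash
cat > fit2.py <<'E'
from fit import *
def stand2(h,off):
    P=[(-10,16+h),(-76,16+h),(-94,h),(-106,h),(-126,18+h)]
    an=np.linspace(0,2*np.pi,12,endpoint=False)
    cyl=lambda r,z0,z1:np.array([[r*np.cos(t),r*np.sin(t),z] for t in an for z in(z0,z1)])
    L=[box(-65+off,65+off,-75,75,0,12),cyl(9,0,275),cyl(15,h+0,h+24),box(-14,-6,-32,32,h+8,h+16)]
    L.append(box(10,34,-7,7,h+5,h+19))
    for y in(-28,28):
        for a,b in zip(P,P[1:]):
            L.append(np.vstack([box(p[0]-1,p[0]+1,y-4,y+4,p[1]-8,p[1]) for p in(a,b)]))
        L.append(box(-130,-126,y-3,y+3,h+11,h+17))
    return L
E
python3 - <<'E'
from fit2 import *
z=np.load("c.npz");C={n:{k:z[f"{n}_{k}"] for k in("K","extrinsics","image")} for n in("top","side")}
mt={t:cams.outline_of(t,"top") for t in("lamp","stand")};ms={t:cams.outline_of(t,"side") for t in("lamp","stand")}
near=lambda L,uv:min((o["mask"] for o in L),key=lambda m:np.hypot(*(np.argwhere(m).mean(0)[::-1]-uv)))
a,b=near(mt["lamp"],(340,222)),near(ms["lamp"],(258,276))
f=lambda v:-iou(sil(C["top"],LAMP,v[0],v[1],v[2]/100),a)-iou(sil(C["side"],LAMP,v[0],v[1],v[2]/100),b)
v=np.array([440,-243,15.])
r=minimize(f,v,method="Nelder-Mead",options=dict(maxfev=150,initial_simplex=np.vstack([v]+[v+d for d in np.diag([8,8,10])])));lv=r.x;print("C",r.x.round(1),r.fun)
a2,b2=mt["stand"][0]["mask"],ms["stand"][0]["mask"]
f=lambda v:-iou(sil(C["top"],stand2(v[3],v[4]),v[0],v[1],v[2]/100),a2)-iou(sil(C["side"],stand2(v[3],v[4]),v[0],v[1],v[2]/100),b2)
res=[]
for h0 in(210,232):
  v=np.array([640,-2,10,h0,-10.])
  for k in range(2):
    r=minimize(f,v,method="Nelder-Mead",options=dict(maxfev=250,initial_simplex=np.vstack([v]+[v+d for d in np.diag([10,8,8,10,8])])));v=r.x
  print("stand",v.round(1),r.fun);res.append((r.fun,v))
v=min(res,key=lambda t:t[0])[1]
o=np.zeros((600,800,3),np.uint8)
for i,(n,y0,y1,x0,x1) in enumerate((("side",120,220,265,345),("top",110,190,225,289))):
    k=400/(x1-x0);im=cv2.resize(C[n]["image"][y0:y1,x0:x1,::-1],None,fx=k,fy=k,interpolation=3)
    e=sil(C[n],stand2(v[3],v[4]),*v[:2],v[2]/100,S=8)[y0:y1,x0:x1]
    e=(cv2.resize(e,(im.shape[1],im.shape[0]))>.5).astype(np.uint8);cs,_=cv2.findContours(e,cv2.RETR_CCOMP,2);cv2.drawContours(im,cs,-1,(0,255,255),1)
    h=min(600,im.shape[0]);o[:h,400*i:400*i+400]=im[:h]
    print(n,k)
cv2.imwrite("pics/fit2.png",o)
E
```

```text
C [ 439.5 -243.5   15.9] -1.7949299812316895
stand [651.7  -2.2  11.2 238.4 -14.5] -1.815183162689209
stand [651.6  -2.1  11.2 238.4 -14.3] -1.8163092136383057
side 5.0
top 6.25
```

View pics/fit2.png

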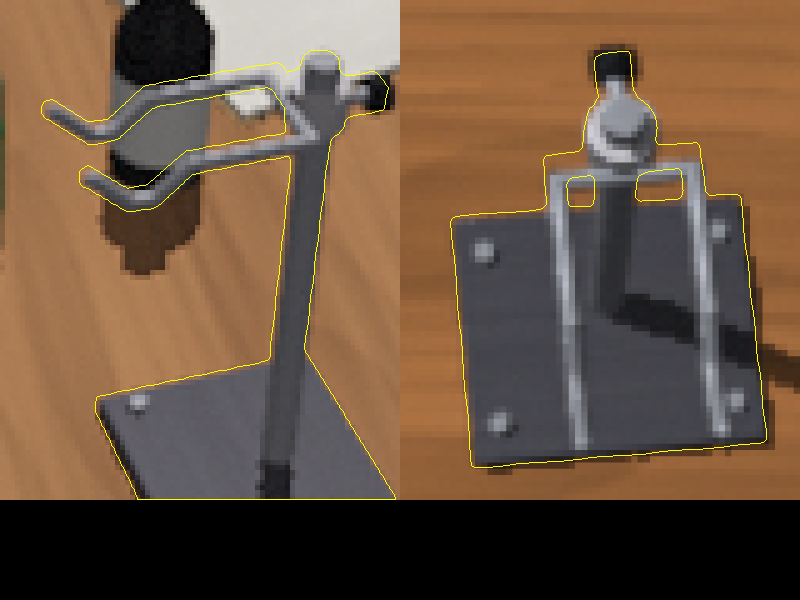

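Side tips are at crop (45,105) and (85,175), with the dip just behind each. The model outline follows the plate, prongs and collar well. The dip comes out at about (552,-13), with hook z around 238 (inside 204–240). I'll raise the arm and move over lamp C.

Emit:
play_rows(deltas=[[0,0,0.05,0,0,0,0.085],[0,0,0.05,0,0,0,0.085],[0.02,-0.0567,0,0,0,-0.0887,0.085],[0.02,-0.0567,0,0,0,-0.0887,0.085],[0.02,-0.0567,0,0,0,-0.0887,0.085],[0.02,-0.0567,0,0,0,-0.0887,0.085],[0.02,-0.0567,0,0,0,-0.0887,0.085],[0.02,-0.0567,0,0,0,-0.0887,0.085]])

```text
time: 2.2
tcp_pos: [299.2, 151.7, 331.6]
tool_rot: [[-0.635, 0.772, 0.001], [0.772, 0.635, 0.0], [-0.001, 0.001, -1.0]]
ft_force: [0.7, 0.7, 0.9]
width: 0.997
finger_force: 0.0
```

Emit:
play_rows(deltas=[[0.02,-0.0567,0,0,0,-0.0887,0.085],[0.02,-0.0567,0,0,0,-0.0887,0.085],[0.02,-0.0567,0,0,0,-0.0887,0.085],[0.02,-0.0567,0,0,0,-0.0887,0.085],[0.02,-0.0567,0,0,0,-0.0887,0.085],[0.02,-0.0567,0,0,0,-0.0887,0.085],[0.02,-0.0567,0,0,0,0,0.085],[0,0,0,0,0,0,0.085]])

```text
time: 3.2
tcp_pos: [439.5, -246.9, 330.0]
tool_rot: [[-0.154, 0.988, -0.001], [0.988, 0.154, 0.0], [0.0, -0.001, -1.0]]
ft_force: [-0.4, 1.0, 1.2]
width: 0.997
finger_force: 0.0
```

```bash
cat > wr.py <<'E'
from fit2 import *
def wrist():
    s=robot.state();c=cams.get_image("wrist");T=np.eye(4);T[:3,:3]=s["tool_rot"];T[:3,3]=s["tcp_pos"]
    c["extrinsics"]=T@np.array(c["mount"]);return s,c
def overlay(c,polys,fn,k=1.5):
    im=cv2.resize(c["image"][:,:,::-1],None,fx=k,fy=k)
    for P in polys: cv2.polylines(im,[((np.array([proj(c,p) for p in P])+.5)*k).round().astype(np.int32)],False,(0,255,255),1)
    cv2.imwrite(fn,im)
E
python3 - <<'E'
from wr import *
s,c=wrist();print(s["time"],s["tcp_pos"].round(1) if hasattr(s["tcp_pos"],"round") else s["tcp_pos"],np.round(s["tool_rot"],3).tolist(),np.round(s["joint_positions"],2))
x,y,w=439.5,-243.5,.159
R=np.array([[np.cos(w),-np.sin(w),0],[np.sin(w),np.cos(w),0],[0,0,1]])
q=lambda L,z:[R@np.array([a,b,z])+[x,y,0] for a,b in L]
rect=lambda hx,hy:[(-hx,-hy),(hx,-hy),(hx,hy),(-hx,hy),(-hx,-hy)]
overlay(c,[q(rect(8,51),199),q(rect(27,52),85)],"pics/w1.png")
for o in cams.outline_of("lamp","wrist"): print(o["confidence"],o["uv"],o["mask"].sum())
E
```

```text
3.2 [ 439.5 -246.9  330. ] [[-0.154, 0.988, -0.001], [0.988, 0.154, 0.0], [0.0, -0.001, -1.0]] [-0.66  0.22  0.01  1.36 -0.    0.76]
0.89 [253.8, 160.9] 3473
0.83 [104.8, 122.6] 14211
```

View pics/w1.png

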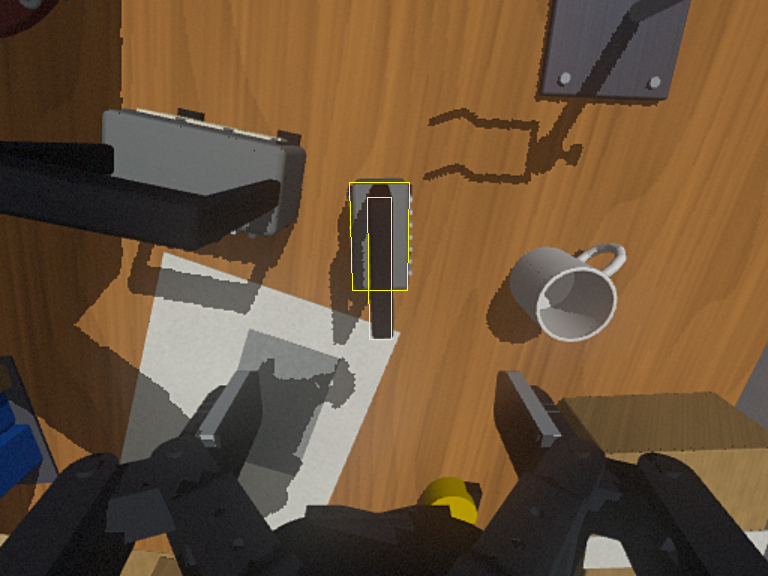

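The wrist view shows the lamp's bar at (380,265), matching the projected model (yellow) to about 1 mm. B is clearly larger on the left, and the mug is clear at (570,290). I'll descend and grip.

Emit:
play_rows(deltas=[[0,0.003,-0.04,0,0,0,0.085],[0,0,-0.04,0,0,0,0.085],[0,0,-0.04,0,0,0,0.085],[0,0,-0.03,0,0,0,0.085],[0,0,-0.01,0,0,0,0.085],[0,0,0,0,0,0,0.03],[0,0,0,0,0,0,0.03],[0,0,0,0,0,0,0.03]], squeeze=40)

```text
time: 4.3
tcp_pos: [439.5, -240.9, 172.3]
tool_rot: [[-0.158, 0.987, 0.001], [0.987, 0.158, -0.001], [-0.001, 0.001, -1.0]]
ft_force: [-0.6, 0.4, -0.6]
width: 0.372
finger_force: 0.0
```

Emit:
play_rows(deltas=[[0,0,0,0,0,0,0.0],[0,0,0,0,0,0,0.0],[0,0,0,0,0,0,0.0],[0,0,0,0,0,0,0.0],[0,0,0,0,0,0,0.0],[0,0,0,0,0,0,0.0]], squeeze=60)

```text
time: 5.05
tcp_pos: [439.7, -240.9, 172.0]
tool_rot: [[-0.158, 0.987, 0.002], [0.987, 0.158, -0.001], [-0.001, 0.002, -1.0]]
ft_force: [2.5, -0.1, 5.2]
width: 0.172
finger_force: 59.8
```

Emit:
play_rows(deltas=[[0,0,0.01,0,0,0,0],[0,0,0.025,0,0,0,0],[0,0,0.035,0,0,0,0],[0,0,0.025,0,0,0,0],[0,0,0.01,0,0,0,0],[0,0,0,0,0,0,0],[0,0,0,0,0,0,0]])

```text
time: 5.92
tcp_pos: [438.3, -240.1, 275.1]
tool_rot: [[-0.158, 0.987, -0.002], [0.987, 0.158, 0.001], [0.001, -0.002, -1.0]]
ft_force: [0.4, 1.0, -4.9]
width: 0.174
finger_force: 58.9
```

Run:
```python
from wr import *
c=cams.get_image("side");b=cams.get_image("top");k=3
im=cv2.resize(c["image"][80:280,165:365,::-1],None,fx=2.9,fy=2.9)
cv2.imwrite("pics/s3.png",im);s=robot.state();print(s["tcp_pos"],s["ft_force"],s["ft_torque"],s["time"])
```

```text
[ 438.44442827 -240.17333323  275.25767897] [-0.46705166  0.10051771 -5.64730671] [ 0.0132507   0.01787615 -0.04943855] 6.025
```

View pics/s3.png

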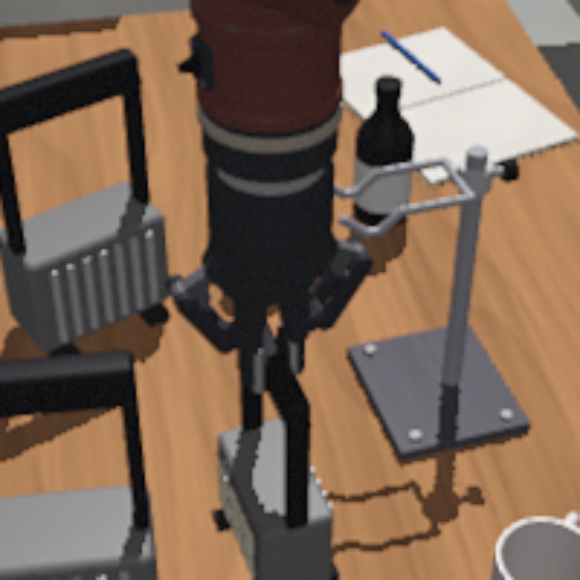

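Lifted upright, with the lamp weighing about 5 N. I'll carry it to just in front of the prongs.

Emit:
play_rows(deltas=[[0.002,0.015,0.003,0,0,-0.007,0],[0.005,0.035,0,0,0,-0.008,0],[0.005,0.04,0,0,0,-0.008,0],[0.005,0.04,0,0,0,-0.008,0],[0.005,0.04,0,0,0,-0.008,0],[0.005,0.035,0,0,0,-0.008,0],[0.002,0.015,0,0,0,0,0],[0,0,0,0,0,0,0]])

```text
time: 7.02
tcp_pos: [467.8, -19.4, 279.3]
tool_rot: [[-0.113, 0.994, -0.0], [0.994, 0.113, -0.0], [-0.0, -0.0, -1.0]]
ft_force: [-0.1, 0.6, -4.7]
width: 0.172
finger_force: 58.9
```

Run:
```python
from wr import *
s,c=wrist();t=s["tcp_pos"];print(np.round(t,1),s["ft_force"],s["time"])
# overlay prong model on wrist & side
v=[651.7,-2.2,.112,238.4]
R=np.array([[np.cos(v[2]),-np.sin(v[2]),0],[np.sin(v[2]),np.cos(v[2]),0],[0,0,1]])
P=[(-10,16),(-76,16),(-94,0),(-106,0),(-126,18)]
pol=[[R@np.array([a,y,v[3]+b])+[v[0],v[1],0] for a,b in P] for y in(-32,-24,24,32)]
overlay(c,pol,"pics/w4.png",1.0)
d=cams.get_image("side");overlay(d,pol,"pics/s4.png",3)
a=cv2.imread("pics/w4.png");b=cv2.imread("pics/s4.png")[3*110:3*260,3*215:3*355]
o=np.zeros((600,800,3),np.uint8);a=cv2.resize(a,(380,285));o[:285,:380]=a;o[:b.shape[0],380:380+b.shape[1]]=b
w=a
tp=cams.get_image("top");overlay(tp,pol,"pics/t4.png",4.5);q=cv2.imread("pics/t4.png")[int(4.5*130):int(4.5*200),int(4.5*218):int(4.5*302)]
o[285:600,:378]=q[:315,:378];cv2.imwrite("pics/c4.png",o)
```

```text
[467.8 -19.4 279.3] [-0.11352649  0.58809359 -4.68478487] 7.025
```

View pics/c4.png

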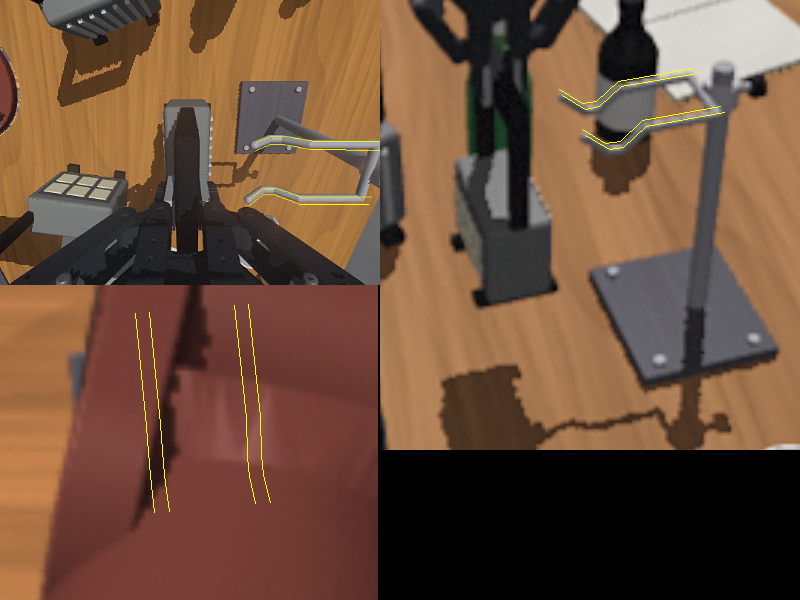

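The side view puts the real prongs about 1 px below the model, and in the wrist view they sit slightly towards +y. I'll refine numerically from the masks.

Run:
```python
from wr import *
s,w=wrist();d=cams.get_image("side")
mw=[(o["confidence"],o["mask"]) for o in cams.outline_of("stand","wrist")];md=[(o["confidence"],o["mask"]) for o in cams.outline_of("stand","side")]
for n,L in(("w",mw),("s",md)):
    for c,m in L: ys,xs=np.where(m);print(n,round(c,2),xs.min(),xs.max(),ys.min(),ys.max(),m.sum())
a,b=mw[0][1],md[0][1]
o=np.zeros((600,800,3),np.uint8)
x0,y0=290,120
im=cv2.resize(w["image"][150:300,312:512,::-1],None,fx=2,fy=2,interpolation=3);im[cv2.resize(a[150:300,312:512].astype(np.uint8),None,fx=2,fy=2)>0,2]=255
o[:300,:400]=im
im2=cv2.resize(d["image"][125:225,270:350,::-1],None,fx=5,fy=5,interpolation=3);o[:500,400:]=im2
im3=cv2.resize(w["image"][150:300,312:512,::-1],None,fx=2,fy=2,interpolation=3);o[300:600,:400]=im3
cv2.imwrite("pics/c5.png",o);np.savez("d.npz",a=a,b=b,wi=w["image"],di=d["image"],we=w["extrinsics"],de=d["extrinsics"],wk=w["K"],dk=d["K"])
def f(v):
    p=stand2(v[2],-14.3)
    return -iou(sil(w,p,v[0],v[1],v[3]/100),a)-iou(sil(d,p,v[0],v[1],v[3]/100),b)
v=np.array([651,-1,235,11.2])
r=minimize(f,v,method="Nelder-Mead",options=dict(maxfev=200,initial_simplex=np.vstack([v]+[v+e for e in np.diag([6,6,-8,4])])));print(r.x.round(1),r.fun)
```

```text
w 0.72 317 511 107 271 14208
s 0.94 274 347 130 237 2793
[651.9  -2.4 237.2  10.9] -1.7801094055175781
```

View pics/c5.png

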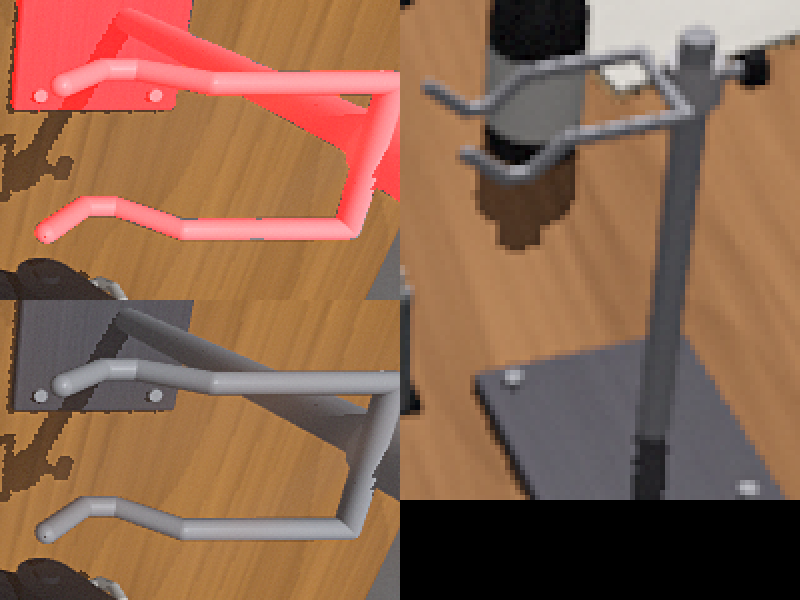

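The wrist crop shows both prongs sharply, with bends at (108,70), (138,71), (213,83) and (83,206), (116,207), (182,230). The tips are at (62,82) and (45,232). I'll fit these bend points.

Run:
```python
from wr import *
from scipy.optimize import least_squares
z=np.load("d.npz");w=dict(K=z["wk"],extrinsics=z["we"]);d=dict(K=z["dk"],extrinsics=z["de"])
X=[(-126,14),(-106,-4),(-94,-4),(-76,12)]
W={28:[(62,82),(108,70),(138,71),(213,83)],-28:[(45,232),(83,206),(116,207),(182,230)]}
S={28:[(28,87),(70,105),(95,103),(130,70)],-28:[(65,155),(108,174),(130,172),(165,137)]}
def res(v,ws=.5):
    R=np.array([[np.cos(v[3]),-np.sin(v[3]),0],[np.sin(v[3]),np.cos(v[3]),0],[0,0,1]]);o=[]
    for y in(28,-28):
        for (x,h),a,b in zip(X,W[y],S[y]):
            p=R@np.array([x,y,h+v[2]])+[v[0],v[1],0]
            o+=[*(proj(w,p)-(np.array(a)/2+[312,150]-.25)),*(ws*2*(proj(d,p)-(np.array(b)/5+[270,125]-.4)))]
    return np.array(o)
for ws in(.05,.5,1.5):
    r=least_squares(res,[651,-2,237,.11],args=(ws,));v=r.x
    print(ws,v.round(3),"dip",(v[0]-100*np.cos(v[3])).round(1),(v[1]-100*np.sin(v[3])).round(1));print(res(v,ws).reshape(-1,4).round(1).tolist())
```

```text
0.05 [ 6.52983e+02 -4.23800e+00  2.37878e+02  9.70000e-02] dip 553.5 -14.0
[[1.3, 1.0, 0.0, -0.0], [-1.8, -0.7, -0.1, 0.1], [0.0, -0.9, -0.1, 0.0], [0.5, 0.5, -0.1, 0.0], [0.3, -0.0, -0.0, -0.0], [0.4, 0.1, -0.1, 0.0], [-0.8, -0.2, -0.0, 0.0], [-0.1, 0.2, 0.0, 0.0]]
0.5 [ 6.53048e+02 -4.24200e+00  2.37907e+02  9.70000e-02] dip 553.5 -14.0
[[1.4, 1.0, 0.2, -0.3], [-1.7, -0.6, -0.5, 0.8], [0.1, -0.9, -0.9, 0.4], [0.6, 0.5, -0.6, 0.5], [0.4, -0.0, -0.1, -0.5], [0.4, 0.1, -0.8, 0.5], [-0.7, -0.2, -0.4, 0.0], [-0.0, 0.2, 0.2, 0.3]]
1.5 [ 6.53359e+02 -4.29800e+00  2.38051e+02  9.60000e-02] dip 553.8 -13.9
[[2.0, 1.0, 0.9, -1.3], [-1.1, -0.6, -1.2, 2.2], [0.7, -0.9, -2.2, 1.0], [1.3, 0.6, -1.4, 1.2], [0.9, 0.1, 0.2, -1.6], [0.9, 0.2, -2.0, 1.2], [-0.3, -0.1, -0.7, -0.2], [0.5, 0.4, 1.1, 0.7]]
```

Three weightings agree: dip at (553.4,-14), height about 238, yaw 0.10. I'll go forward over the dip, then lower.

Emit:
play_rows(deltas=[[0.0075,0.0008,0,0,0,-0.006,0],[0.018,0.0016,0,0,0,-0.006,0],[0.022,0.002,0,0,0,0,0],[0.022,0.002,0,0,0,0,0],[0.0125,0.0014,0,0,0,0,0],[0.0035,0.0004,0,0,0,0,0],[0,0,0,0,0,0,0],[0,0,0,0,0,0,0]])

```text
time: 8.38
tcp_pos: [552.9, -12.4, 279.4]
tool_rot: [[-0.099, 0.995, -0.0], [0.995, 0.099, -0.0], [-0.0, -0.0, -1.0]]
ft_force: [-0.6, -0.6, -4.4]
width: 0.177
finger_force: 58.9
```

Emit:
play_rows(deltas=[[0,0,-0.008,0,0,0,0],[0,0,-0.01,0,0,0,0],[0,0,-0.008,0,0,0,0],[0,0,-0.004,0,0,0,0],[0,0,0,0,0,0,0],[0,0,0,0,0,0,0]])

```text
time: 9.12
tcp_pos: [553.6, -12.3, 249.5]
tool_rot: [[-0.099, 0.995, 0.0], [0.995, 0.099, -0.0], [-0.0, 0.0, -1.0]]
ft_force: [0.4, 0.4, -5.1]
width: 0.177
finger_force: 58.9
```

Emit:
play_rows(deltas=[[0,0,-0.002,0,0,0,0],[0,0,-0.002,0,0,0,0],[0,0,-0.002,0,0,0,0],[0,0,-0.001,0,0,0,0],[0,0,0,0,0,0,0]])

```text
time: 9.75
tcp_pos: [553.4, -12.3, 242.2]
tool_rot: [[-0.099, 0.995, -0.0], [0.995, 0.099, 0.0], [0.0, -0.0, -1.0]]
ft_force: [-0.1, 0.0, -4.4]
width: 0.177
finger_force: 58.9
```

Emit:
play_rows(deltas=[[0,0,-0.001,0,0,0,0],[0,0,0,0,0,0,0]])

```text
time: 10.0
tcp_pos: [553.4, -12.3, 241.3]
tool_rot: [[-0.099, 0.995, -0.0], [0.995, 0.099, -0.0], [0.0, -0.0, -1.0]]
ft_force: [0.3, -0.9, -5.2]
width: 0.179
finger_force: 58.9
```

Emit:
play_rows(deltas=[[0,0,-0.001,0,0,0,0],[0,0,0,0,0,0,0]])

```text
time: 10.25
tcp_pos: [553.4, -12.3, 240.2]
tool_rot: [[-0.099, 0.995, -0.0], [0.995, 0.099, 0.0], [0.0, -0.0, -1.0]]
ft_force: [0.1, 1.1, -3.9]
width: 0.174
finger_force: 58.9
```

Emit:
play_rows(deltas=[[0,0,-0.001,0,0,0,0],[0,0,0,0,0,0,0]])

```text
time: 10.5
tcp_pos: [553.4, -12.3, 239.2]
tool_rot: [[-0.099, 0.995, -0.0], [0.995, 0.099, 0.0], [0.0, -0.0, -1.0]]
ft_force: [-0.5, 1.1, -4.2]
width: 0.174
finger_force: 58.9
```

Emit:
play_rows(deltas=[[0,0,-0.0005,0,0,0,0],[0,0,0,0,0,0,0]])

```text
time: 10.75
tcp_pos: [553.4, -12.3, 238.8]
tool_rot: [[-0.099, 0.995, -0.0], [0.995, 0.099, 0.0], [0.0, -0.0, -1.0]]
ft_force: [0.0, -0.5, -4.5]
width: 0.178
finger_force: 58.9
```

Emit:
play_rows(deltas=[[0,0,-0.0005,0,0,0,0],[0,0,0,0,0,0,0]])

```text
time: 11.0
tcp_pos: [553.4, -12.3, 238.3]
tool_rot: [[-0.099, 0.995, -0.0], [0.995, 0.099, -0.0], [0.0, -0.0, -1.0]]
ft_force: [0.3, -0.7, -4.4]
width: 0.176
finger_force: 58.9
```

Emit:
play_rows(deltas=[[0,0,-0.0005,0,0,0,0],[0,0,-0.0005,0,0,0,0],[0,0,0,0,0,0,0]])

```text
time: 11.38
tcp_pos: [553.5, -12.3, 237.4]
tool_rot: [[-0.099, 0.995, 0.0], [0.995, 0.099, -0.0], [-0.0, 0.0, -1.0]]
ft_force: [0.5, 0.3, -3.3]
width: 0.175
finger_force: 58.9
```

Emit:
play_rows(deltas=[[0,0,-0.0005,0,0,0,0],[0,0,-0.0005,0,0,0,0],[0,0,0,0,0,0,0]])

```text
time: 11.75
tcp_pos: [553.5, -12.4, 236.6]
tool_rot: [[-0.099, 0.995, 0.0], [0.995, 0.099, -0.0], [-0.0, 0.0, -1.0]]
ft_force: [-0.8, 0.1, -0.1]
width: 0.177
finger_force: 59.4
```

The hook has taken the weight at TCP z of about 237. Now to build the tug.

Emit:
play_rows(deltas=[[0,0,-0.0005,0,0,0,0],[0,0,0,0,0,0,0]])

```text
time: 12.0
tcp_pos: [553.5, -12.4, 236.1]
tool_rot: [[-0.099, 0.995, 0.0], [0.995, 0.099, -0.0], [-0.0, 0.0, -1.0]]
ft_force: [-1.3, 0.2, 1.4]
width: 0.172
finger_force: 59.7
```

Emit:
play_rows(deltas=[[0,0,-0.0005,0,0,0,0],[0,0,0,0,0,0,0]])

```text
time: 12.25
tcp_pos: [553.5, -12.4, 235.6]
tool_rot: [[-0.099, 0.995, 0.0], [0.995, 0.099, -0.0], [-0.0, 0.0, -1.0]]
ft_force: [-2.5, 0.2, 4.1]
width: 0.174
finger_force: 60.1
```

A sideways force of −2.5 N in x suggests the bar is touching the rear slope. I'll ease up, shift 2 mm forward (−x), and reload.

Emit:
play_rows(deltas=[[0,0,0.0015,0,0,0,0],[-0.001,0,0,0,0,0,0],[-0.001,0,0,0,0,0,0],[0,0,0,0,0,0,0]])

```text
time: 12.75
tcp_pos: [551.8, -12.3, 236.8]
tool_rot: [[-0.1, 0.995, 0.001], [0.995, 0.1, 0.0], [-0.0, 0.001, -1.0]]
ft_force: [3.2, 0.7, -0.8]
width: 0.174
finger_force: 59.4
```

Emit:
play_rows(deltas=[[0,0,-0.001,0,0,0,0],[0,0,0,0,0,0,0]])

```text
time: 13.0
tcp_pos: [551.8, -12.4, 236.1]
tool_rot: [[-0.099, 0.995, 0.001], [0.995, 0.099, -0.0], [-0.0, 0.001, -1.0]]
ft_force: [3.5, 1.3, 2.4]
width: 0.176
finger_force: 59.8
```

Emit:
play_rows(deltas=[[0,0,-0.0005,0,0,0,0],[0,0,0,0,0,0,0]])

```text
time: 13.25
tcp_pos: [551.8, -12.4, 235.7]
tool_rot: [[-0.099, 0.995, 0.001], [0.995, 0.099, -0.0], [-0.0, 0.001, -1.0]]
ft_force: [4.2, 1.0, 3.9]
width: 0.175
finger_force: 60.0
```

Emit:
play_rows(deltas=[[0,0,0.0015,0,0,0,0],[0,0,0.0015,0,0,0,0],[0.001,0,0,0,0,0,0],[0,0,0,0,0,0,0]])

```text
time: 13.75
tcp_pos: [551.5, -12.3, 237.7]
tool_rot: [[-0.099, 0.995, -0.002], [0.995, 0.099, 0.0], [0.0, -0.002, -1.0]]
ft_force: [0.6, -0.1, -3.8]
width: 0.177
finger_force: 59.1
```

Emit:
play_rows(deltas=[[0,0,-0.001,0,0,0,0],[0,0,-0.001,0,0,0,0],[0,0,0,0,0,0,0]])

```text
time: 14.12
tcp_pos: [552.0, -12.3, 236.4]
tool_rot: [[-0.099, 0.995, -0.001], [0.995, 0.099, -0.0], [0.0, -0.001, -1.0]]
ft_force: [-3.0, -0.6, 1.1]
width: 0.172
finger_force: 59.7
```

Emit:
play_rows(deltas=[[0,0,-0.001,0,0,0,0],[0,0,0,0,0,0,0]])

```text
time: 14.38
tcp_pos: [552.2, -12.3, 235.5]
tool_rot: [[-0.099, 0.995, -0.0], [0.995, 0.099, -0.0], [-0.0, -0.0, -1.0]]
ft_force: [-4.7, -0.1, 5.2]
width: 0.174
finger_force: 60.2
```

Emit:
play_rows(deltas=[[-0.0012,0,0,0,0,0,0],[0,0,-0.0003,0,0,0,0],[0,0,0,0,0,0,0]])

```text
time: 14.75
tcp_pos: [552.0, -12.3, 235.4]
tool_rot: [[-0.1, 0.995, 0.002], [0.995, 0.1, -0.0], [-0.0, 0.002, -1.0]]
ft_force: [1.1, -0.2, 4.9]
width: 0.176
finger_force: 60.2
```

Side force is now about 1 N. I'll increase the pull to 8 N.

Emit:
play_rows(deltas=[[0,0,-0.0004,0,0,0,0],[0,0,0,0,0,0,0]])

```text
time: 15.0
tcp_pos: [552.0, -12.3, 235.1]
tool_rot: [[-0.1, 0.995, 0.002], [0.995, 0.1, -0.0], [-0.0, 0.002, -1.0]]
ft_force: [0.7, 0.7, 5.9]
width: 0.176
finger_force: 60.5
```

Emit:
play_rows(deltas=[[0,0,-0.0002,0,0,0,0],[0,0,0,0,0,0,0]])

```text
time: 15.25
tcp_pos: [552.0, -12.3, 235.0]
tool_rot: [[-0.1, 0.995, 0.002], [0.995, 0.1, -0.0], [-0.0, 0.002, -1.0]]
ft_force: [0.6, 0.8, 6.6]
width: 0.177
finger_force: 60.5
```

Emit:
play_rows(deltas=[[0,0,-0.0003,0,0,0,0],[0,0,0,0,0,0,0]])

```text
time: 15.5
tcp_pos: [552.0, -12.4, 234.8]
tool_rot: [[-0.1, 0.995, 0.002], [0.995, 0.1, -0.0], [-0.0, 0.002, -1.0]]
ft_force: [0.5, 0.3, 7.5]
width: 0.176
finger_force: 60.6
```

Run:
```python
from h import *
for i in range(4): cams.get_image("wrist");print(np.round(robot.state()["ft_force"],2))
```

```text
[1.12 0.35 7.29]
[-1.03  1.26  7.86]
[1.43 1.12 8.44]
[0.09 0.37 7.89]
```

The pull averages about 8 N. I'll hold it.

Emit:
play_rows(deltas=[[0,0,0,0,0,0,0],[0,0,0,0,0,0,0],[0,0,0,0,0,0,0],[0,0,0,0,0,0,0],[0,0,0,0,0,0,0],[0,0,0,0,0,0,0],[0,0,0,0,0,0,0],[0,0,0,0,0,0,0]])

```text
time: 16.7
tcp_pos: [552.0, -12.3, 234.8]
tool_rot: [[-0.1, 0.995, 0.002], [0.995, 0.1, -0.0], [-0.0, 0.002, -1.0]]
ft_force: [1.2, 0.4, 7.7]
width: 0.173
finger_force: 60.6
```

Emit:
play_rows(deltas=[[0,0,0,0,0,0,0],[0,0,0,0,0,0,0],[0,0,0,0,0,0,0]])

```text
time: 17.08
tcp_pos: [552.0, -12.3, 234.8]
tool_rot: [[-0.1, 0.995, 0.002], [0.995, 0.1, -0.0], [-0.0, 0.002, -1.0]]
ft_force: [1.6, 0.3, 7.7]
width: 0.176
finger_force: 60.6
```

Emit:
play_rows(deltas=[[0,0,0.0007,0,0,0,0],[0,0,0.0007,0,0,0,0],[0,0,0.0003,0,0,0,0],[0,0,0,0,0,0,0]])

```text
time: 17.58
tcp_pos: [551.8, -12.3, 235.9]
tool_rot: [[-0.1, 0.995, 0.001], [0.995, 0.1, 0.0], [-0.0, 0.001, -1.0]]
ft_force: [3.8, 1.5, 2.6]
width: 0.177
finger_force: 59.9
```

Emit:
play_rows(deltas=[[0.0006,0,0.0003,0,0,0,0],[0,0,0.0002,0,0,0,0],[0,0,0,0,0,0,0]], squeeze=25)

```text
time: 17.95
tcp_pos: [551.8, -12.3, 236.2]
tool_rot: [[-0.099, 0.995, -0.0], [0.995, 0.099, 0.0], [0.0, -0.0, -1.0]]
ft_force: [4.5, 1.4, 1.2]
width: 0.178
finger_force: 59.8
```

Emit:
play_rows(deltas=[[0.0008,0,0,0,0,0,0],[0,0,0,0,0,0,0],[0,0,0,0,0,0,0]], squeeze=25)

```text
time: 18.32
tcp_pos: [552.0, -12.3, 236.1]
tool_rot: [[-0.099, 0.995, -0.001], [0.995, 0.099, 0.0], [0.0, -0.001, -1.0]]
ft_force: [-1.0, 0.4, 2.2]
width: 0.174
finger_force: 59.8
```

Side force is about nil. I'll open the fingers in small steps.

Emit:
play_rows(deltas=[[0,0,0,0,0,0,0.018],[0,0,0,0,0,0,0.02],[0,0,0,0,0,0,0.024],[0,0,0,0,0,0,0.03],[0,0,0,0,0,0,0.036],[0,0,0,0,0,0,0.042],[0,0,0,0,0,0,0.048],[0,0,0,0,0,0,0.05]])

```text
time: 19.32
tcp_pos: [552.6, -12.3, 236.3]
tool_rot: [[-0.099, 0.995, 0.0], [0.995, 0.099, 0.0], [0.0, 0.0, -1.0]]
ft_force: [0.6, 0.1, -0.1]
width: 0.584
finger_force: 0.0
```

Run:
```python
from wr import *
s,w=wrist();d=cams.get_image("side");print(s["width"],np.round(s["ft_force"],1))
o=np.zeros((600,800,3),np.uint8)
a=cv2.resize(d["image"][60:260,220:380,::-1],(480,600),interpolation=3);o[:,:480]=a
o[:240,480:]=cv2.resize(w["image"][:,:,::-1],(320,240));cv2.imwrite("pics/c6.png",o)
```

```text
0.5838835972971013 [ 0.6  0.1 -0.1]
```

View pics/c6.png

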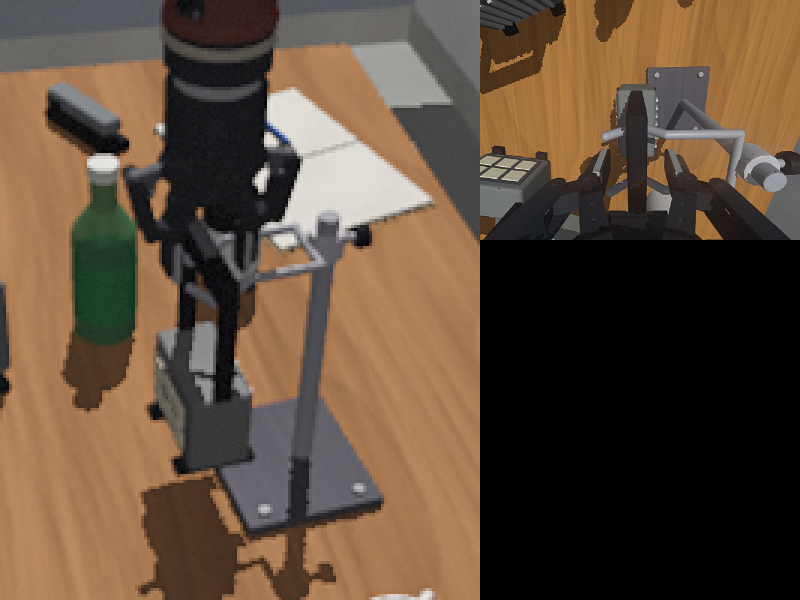

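The lamp hangs on both prongs, upright, with the fingers clear on both sides. I'll withdraw straight up.

Emit:
play_rows(deltas=[[0,0,0.005,0,0,0,0.05],[0,0,0.015,0,0,0,0.05],[0,0,0.025,0,0,0,0.05],[0,0,0.03,0,0,0,0.05],[0,0,0.03,0,0,0,0.05],[0,0,0.02,0,0,0,0.05],[0,0,0,0,0,0,0.05],[0,0,0,0,0,0,0.05]])

```text
time: 20.42
tcp_pos: [552.5, -12.3, 360.9]
tool_rot: [[-0.099, 0.995, -0.0], [0.995, 0.099, 0.0], [0.0, -0.0, -1.0]]
ft_force: [0.3, 0.4, -0.6]
width: 0.586
finger_force: 0.0
```

Emit:
play_rows(deltas=[[0,0,0,0,0,0,0.05],[0,0,0,0,0,0,0.05],[0,0,0,0,0,0,0.05],[0,0,0,0,0,0,0.05],[0,0,0,0,0,0,0.05],[0,0,0,0,0,0,0.05],[0,0,0,0,0,0,0.05],[0,0,0,0,0,0,0.05]])

```text
time: 21.42
tcp_pos: [552.6, -12.3, 361.3]
tool_rot: [[-0.099, 0.995, 0.0], [0.995, 0.099, -0.0], [-0.0, -0.0, -1.0]]
ft_force: [-0.6, 0.6, 0.8]
width: 0.589
finger_force: 0.0
```

Run:
```python
from wr import *
s,w=wrist();d=cams.get_image("side");print(s["time"],s["width"],np.round(s["ft_force"],1))
d0=None
o=np.zeros((600,800,3),np.uint8)
a=cv2.resize(d["image"][60:260,220:380,::-1],(480,600),interpolation=3);o[:,:480]=a
o[:240,480:]=cv2.resize(w["image"][:,:,::-1],(320,240))
g=d["image"]
import time
for i in range(6): e=cams.get_image("side")
print("motion",np.abs(e["image"].astype(int)-g)[100:260,230:330].mean());cv2.imwrite("pics/c7.png",o)
```

```text
21.425 0.5890994069878627 [-0.6  0.6  0.8]
motion 1.23825
```

View pics/c7.png

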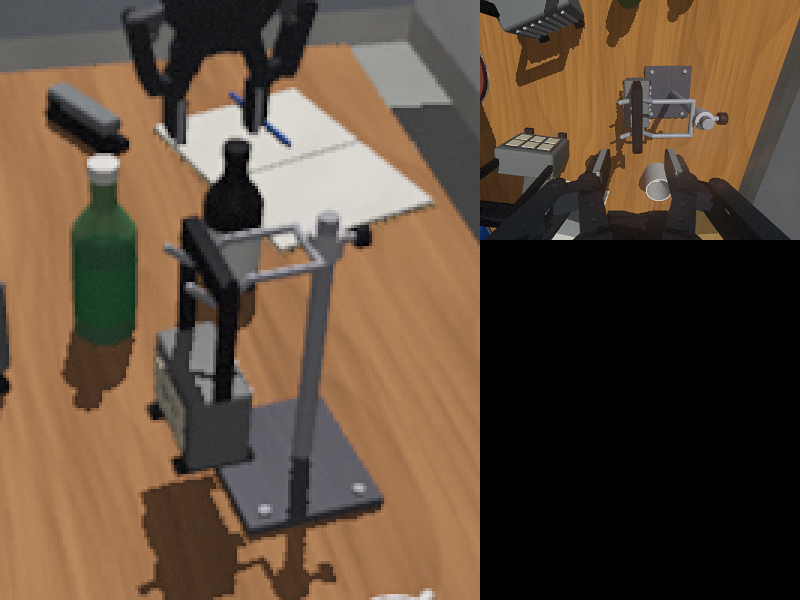

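The lamp hangs upright in both dips, looks the same as before the withdrawal, and the gripper is clear. I'll let it settle a moment longer, then hand in.

Emit:
play_rows(deltas=[[0,0,0,0,0,0,0.05],[0,0,0,0,0,0,0.05],[0,0,0,0,0,0,0.05],[0,0,0,0,0,0,0.05],[0,0,0,0,0,0,0.05],[0,0,0,0,0,0,0.05],[0,0,0,0,0,0,0.05],[0,0,0,0,0,0,0.05]])

```text
time: 22.82
tcp_pos: [552.6, -12.3, 361.3]
tool_rot: [[-0.099, 0.995, -0.0], [0.995, 0.099, 0.0], [0.0, -0.0, -1.0]]
ft_force: [-0.7, 0.9, -0.2]
width: 0.588
finger_force: 0.0
```

```bash
python3 -c "
from rig import robot
print(robot.sign_off())"
```

```text
the job is handed in; nothing more can be done
None
```

The smallest lamp hangs upright in the dips of both prongs after a pull of about 8 N held for over 1.5 s; I then let go and handed in at about 23 s, with measured hook load no higher than about 14 N and the bottles and mug untouched.

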